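Press the cap home on the bottle in the capping press

TASK

Two identical bench capping presses stand on the packing table, and one of them has a bottle in its nest with the black cap standing proud. Pull that press's red-handled lever down to its stop so that the cap is pushed home, then let the lever spring fully back up and take the hand away. Leave the empty press and the two finished bottles alone.

Things in the scene. Friction and masses are not known exactly. Their poses are not given: they have to be found in the camera images.
- press: The fixed capping press that holds the bottle: grey base 195 x 130 x 15 mm, blue column 260 mm tall, steel lever with red handle; turned about z only. Origin on the table under the nest's centre. x axis points from nest to column, y is the pivot's line, z up. Lever pivot at x = +90, z = 235 mm, y = 0; from it the lever runs over the nest to the -x side. A guide arm spans the nest 190 to 200 mm up.
- lever_handle (a point): Centre of the red handle of the loaded press: a bar 28 mm thick, 90 mm long along the press's y axis, across the lever's end, 235 mm from the pivot. At rest 335 mm above the table and 123 mm from the nest's centre on the press's -x side; at the stop 175 mm up. Swings on an arc in the press's xz plane; can be pushed from above. Axes: the press's at rest, turning with the lever.
- lever (a joint): Angle of the loaded press's lever (rad): 0 at rest (0.44 above level), growing as the handle goes down, stop at 0.70 (0.26 below level). A spring returns it to 0 from anywhere in about a second: about 4 N at the handle at rest, 8 N near the stop, plus 3 N as the cap goes on in the last 0.1 rad.
- cap (a joint): How far the black cap on the bottle in the press has been pressed down (m): 0 to 0.003 at the start (standing proud), 0.010 fully home. It stays where it is pushed; a full stroke of the lever takes it to 0.009 or 0.010.
- bottle_mid (a point): The white bottle with a green label in the nest of the loaded press, 50 mm in diameter, 92 mm tall to its neck, standing loose on the base plate (15 mm up) inside a shallow white ring 10 mm high, with a black cap 29 mm wide. This point lies on its axis, 46 mm above its underside; z runs up the bottle.
- spare_lever (a joint): Lever angle (rad) of the other, empty press, of the same make and size: 0 at rest. To be left alone.
- done_a_mid (a point): First finished bottle, like the one in the press but its cap is home: 50 mm in diameter, 95 mm tall, loose on the table. This point lies on its axis 46 mm up; z runs up the bottle. To be left alone.
- done_b_mid (a point): Second finished bottle, the same as the first, loose on the table. Its point likewise. To be left alone.

How it is judged:
On the way:
1. the lever of the loaded press is down at its stop (within 0.05 rad) and the cap has been pushed home (at least 6 mm down) (value of joint lever above 0.65 rad and value of joint cap above 0.006 m), for 0.1 s.
At the end, for the whole second after the job is handed in: The lever is back up at rest (within 0.06 rad), the cap is home (pressed at least 6 mm down), the bottle still stands upright in the nest (within 12 mm and 0.15 rad), the empty press's lever is at rest (within 0.06 rad) and the two finished bottles stand within 30 mm of where they were (value of joint each of lever, spare_lever below 0.06 rad and value of joint cap above 0.006 m and horizontal distance between bottle_mid and press below 0.012 m and angle between bottle_mid's own z axis and vertical below 0.15 rad and distance of each of done_a_mid, done_b_mid from where it was at the start of the episode below 0.03 m); the robot touches nothing.
It fails at once if the empty press is worked (lever beyond 0.2 rad) (value of joint spare_lever above 0.2 rad).
It fails at once if a finished bottle is knocked over or pushed away (over 0.5 rad or 50 mm) (angle between any of done_a_mid, done_b_mid's own z axis and vertical above 0.5 rad or distance of any of done_a_mid, done_b_mid from where it was at the start of the episode above 0.05 m).
It also fails if it takes over 35 s, if anything falls off the work surface, if the arm or the gripper's body presses on something with over 40 N, if the wrist force passes 120 N, or if a joint passes its speed limit or range.

ROBOT

A 6-joint arm with a two-finger parallel gripper is mounted at the origin on the work surface. World frame = base frame: x ahead of the robot, y to its left, z up, the work surface at z = 0. Lengths are in m, angles in rad, forces in N, time in s.
With the tool pointing down it reaches from about 0.4 to 0.825 m from the base axis. Payload 7 kg.
Tool frame: the origin (TCP) lies between the finger pads; the fingertips stand env.finger_overhang ahead of it and the grasp point (between the pads) lies 2 mm behind it (env.finger_overhang is the distance from the TCP to the fingertips, in m); x points along the fingers, y is the direction in which the jaws open and shut, and the axes are right-handed (so a half turn about x gives the same grasp; the last joint's range is limited). The gripper opens to 85 mm and grips with 20 to 120 N. Pads are 22 mm wide; open, the fingers measure 114 mm over their backs; the gripper's body (76 mm by 85 mm) begins 54 mm behind the grasp point. The pads swing forward as they close: fully open they stand 13 mm farther back than shut.
Start: joints at [1.423, 0.359, 0.012, 0, -1.224, -0.288], TCP at [0.285, 0.612, 0.248] pointing down, gripper open.
Joint ranges: [-3.07, 3.07], [-1.43, 2.12], [-1.02, 1.25], [-3.03, 1.67], [-3.05, -0], [-3.03, 3.03]. Speed limits (rad/s): [2.39, 2.39, 3.01, 3.14, 3.14, 3.14].

INTERFACE

Orientations are given as a unit quaternion [x, y, z, w].
In Python, from station import env gives the robot as it stands.
- The arm moves only by the tool servo_tool, never from a script. Its argument "increments" is a list of rows, each a list of 3 entries, a list of its own where there are three numbers: the shift along the tool's x, y, z in mm, then the turn, a rotation vector about the tool's x, y, z in degrees, then the opening in per cent of the stroke, from 0 (shut) to 100 (fully open). In form: [[[tx, ty, tz], [ax, ay, az], gripper], ...]. A call has 1 to 10 rows; each row shifts and turns the pose as measured when the row begins, along the tool's axes as they then stand; what a row does not reach is not made up. A row lasts 1/12 s, in which the tool goes at most 41.7 mm and 7.16 degrees, less where a joint would pass 70% of its speed; a pose out of reach is approached as far as the arm can. A call is refused whole if a number of a shift passes 41.7 or a number of a turn 7.16, either way. A call with a gripper value outside its range is refused whole. The fingers move at their own pace and stop on an object; "force" is the grip in N (left out, the last holds). Time passes only in rows, so rows that do not move let the fingers close. It gives the time, the measured TCP pose, the force and the opening at its end, in the units of the state.
- env.state(): the state, without advancing time (a new reading comes with each control period).
- env.snapshot(name): name is "scene" or "side" or "wrist"; returns a dict with "img" (480x640x3 uint8, red, green, blue), "depth" (480x640 float32, m along the optical axis (not along the pixel's ray), 0 where there is no reading), "K" (3x3 intrinsics, pixels), "world_from_camera" (4x4, takes a point from camera to world coordinates). Camera axes: x right, y down, z forward; pixel columns grow to the right and rows downward; lengths in m; the calibration is good to about 2 mm. A picture is of the moment at which its call begins.
- env.job_done(): hands the job in, once; it reports no verdict.
Trained networks look in the newest picture that a camera, given by its name, has taken for a name from the list of things; names that differ only in an ending like _2 or _b are one class to them, and where a whole thing is asked for, a point or a joint stands for the part that bears it (a point fixed in the world has none). Each returns a list of dicts, best first, with "confidence" (0 to 1); they miss things now and then, are a little off and sometimes report something else, mostly with a low value. They report only what shows in the picture. A call takes as long as a camera call.
- env.silhouettes(target, camera): "region" (480x640 bool, what is visible of it) and "centre" ([row, column] in pixels, amid what is visible of it).
- env.tip_of(target, camera): "centre" ([row, column] in pixels: a listed point, or the origin of a listed thing).
The state is a dict: "t": time; "joints": joint angles; "joint_velocities": joint speeds; "effort": joint torques, N m; "position": TCP position; "tool_rot": TCP orientation; "force": force on the tool from outside, world axes, zero at the start; "torque": the same for the moment, N m; "opening": finger opening in m.
Only numpy, scipy, OpenCV 4.12 (cv2) and the standard library are available. Lean on these libraries where they do the work, as an engineer would, in place of code of your own. Each camera call takes 0.05 s, during which the arm holds its last target. There are 200 camera calls.

## Working session

There is one attempt and no reset: what is moved stays moved. The work goes in short steps, Python scripts to look and compute and a tool call to move; the robot and the scene stay as the last step left them, time stands still between calls to the robot, and variables do not carry over. Pictures are saved under pics/ and viewed, about 8 in all and at most 12, crops included, and the job is handed in when it is done.

Besides the shell and the picture viewer there is one more tool, called after "Call:" as name(argument=value, ...), one argument or row to a line, values as JSON. servo_tool: Moves the arm, as the interface text tells. Its arguments: {"type":"object","properties":{"increments":{"type":"array"},"force":{"type":"number"}},"required":["increments"]}

```bash
mkdir -p pics
cat > h.py <<'E'
import numpy as np, cv2
from station import env
def snap(n,f):
    s=env.snapshot(n); cv2.imwrite('pics/'+f,s['img'][:,:,::-1]); return s
def pt(s,r,c,d=None):
    r=float(r);c=float(c)
    if d is None:
        p=s['depth'][int(r)-2:int(r)+3,int(c)-2:int(c)+3]; p=p[p>0]; d=np.median(p) if p.size else np.nan
    K=s['K']; v=np.array([(c-K[0,2])/K[0,0]*d,(r-K[1,2])/K[1,1]*d,d,1])
    return (s['world_from_camera']@v)[:3]
E
python3 - <<'E'
from h import *
np.set_printoptions(precision=4,suppress=True)
print(env.state(),env.finger_overhang)
for n in ['scene','side']:
    s=snap(n,n+'1.png'); print(n,s['world_from_camera'],s['K'][0,0])
    for t in ['press','lever_handle','bottle_mid','done_a_mid']:
        for o in env.tip_of(t,n)[:4]:
            print(n,t,np.round(o['centre']),round(o['confidence'],2),pt(s,*o['centre']))
    for o in env.silhouettes('lever_handle',n)[:3]:
        print(n,'sil',np.round(o['centre']),round(o['confidence'],2),o['region'].sum())
E
```

```text
{'t': 0.0, 'joints': array([ 1.4231,  0.3594,  0.0111, -0.0004, -1.2241, -0.2881]), 'joint_velocities': array([-0.0013, -0.0014,  0.0006,  0.0011,  0.0011, -0.0003]), 'effort': array([  0.0007, -58.3306,  29.3423,   6.9364,  -0.0058,   0.    ]), 'position': array([0.2848, 0.6115, 0.2474]), 'tool_rot': array([-0.6903,  0.1535,  0.6905,  0.1523]), 'force': array([-0.2457,  0.4662,  0.8195]), 'torque': array([ 0.0235, -0.0141,  0.0122]), 'opening': 0.08518322236690039} 0.017
scene [[-0.7732  0.439  -0.4577  1.164 ]
 [ 0.6341  0.523  -0.5696  0.5553]
 [-0.0107 -0.7306 -0.6827  0.9387]
 [ 0.      0.      0.      1.    ]] 502.00952715091677
scene press [250. 307.] 0.86 [ 0.601  -0.1775  0.0324]
scene lever_handle [162. 356.] 0.71 [ 0.5557 -0.0609  0.345 ]
scene bottle_mid [234. 308.] 0.67 [ 0.5961 -0.1765  0.0863]
scene done_a_mid [328. 301.] 0.91 [0.7874 0.0345 0.079 ]
scene sil [164. 337.] 0.75 1047
side [[-0.7403 -0.4893  0.4609  0.2084]
 [-0.6722  0.5444 -0.5017  0.4109]
 [-0.0054 -0.6813 -0.732   0.9081]
 [ 0.      0.      0.      1.    ]] 440.57866188480153
side press [287. 371.] 0.7 [ 0.5709 -0.1639  0.023 ]
side lever_handle [219. 365.] 0.73 [ 0.5421 -0.0701  0.3463]
side bottle_mid [266. 374.] 0.64 [ 0.5764 -0.1753  0.09  ]
side done_a_mid [287. 260.] 0.61 [0.7535 0.0402 0.0622]
side sil [217. 374.] 0.62 1153
```

View pics/scene1.png

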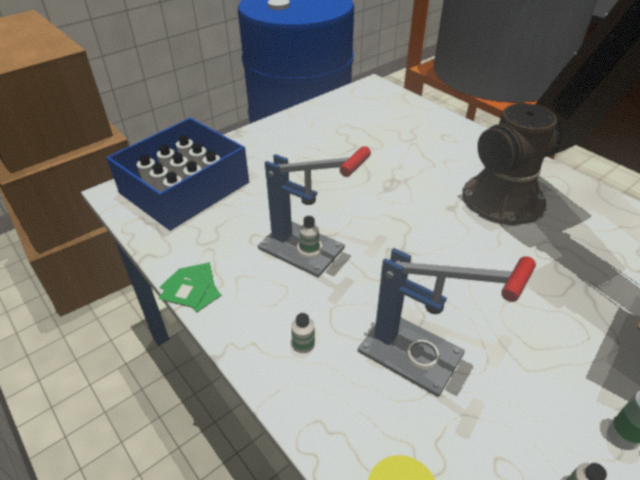

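View pics/side1.png

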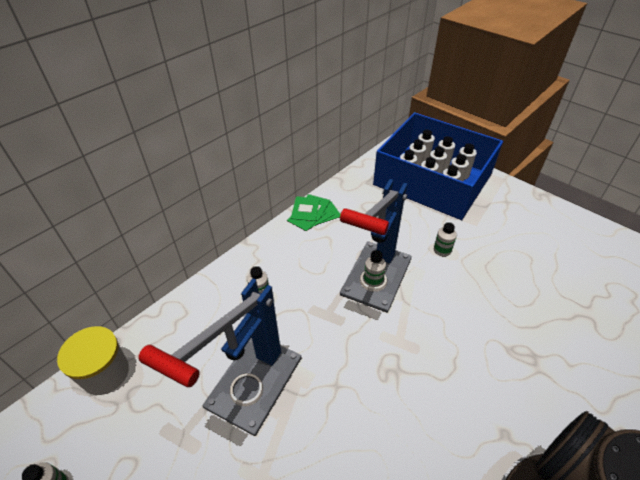

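The loaded press is the far one: its bottle is at scene (308,235) and side (375,268), and its red handle is at scene (356,160) and side (364,221). The spare press is nearer. One loose bottle shows at scene (302,332) and another at side (446,239). Next I'll measure the handle axis and the obstacles.

```bash
cat > m.py <<'E'
from h import *
np.set_printoptions(precision=4,suppress=True)
def cloud(s):
    v,u=np.mgrid[:480,:640]; d=s['depth'];K=s['K']
    P=np.stack([(u-K[0,2])/K[0,0]*d,(v-K[1,2])/K[1,1]*d,d,np.ones_like(d)],-1)@s['world_from_camera'].T
    return P[...,:3]
if __name__=='__main__':
  for n in ['scene','side']:
    s=env.snapshot(n); P=cloud(s); I=s['img'].astype(int)
    red=((I[...,0]>110)&(I[...,1]<60)&(I[...,2]<60)&(s['depth']>0)).astype(np.uint8)
    k,l,st,_=cv2.connectedComponentsWithStats(red)
    for i in range(1,k):
        if st[i,4]<200: continue
        Q=P[l==i]; Q=Q[(Q[:,2]>.25)&(Q[:,2]<.42)]; 
        m=np.median(Q,0); Q=Q[np.linalg.norm(Q-m,axis=1)<.08]
        w,V=np.linalg.eigh(np.cov(Q.T)); a=V[:,2]; e=(Q-Q.mean(0))@a
        print(n,'red',st[i],Q.mean(0),'mid',Q.mean(0)+a*(e.max()+e.min())/2,'axis',a,np.ptp(e), 'maxz',Q[:,2].max())
    for t in ['bottle_mid','done_a_mid']:
        for o in env.silhouettes(t,n)[:6]:
            Q=P[o['region']&(s['depth']>0)]; print(n,t,np.round(o['centre']),round(o['confidence'],2),np.median(Q,0),Q[:,2].max())
  # blue column points (non-table) for the loaded press
    bl=(I[...,2]>I[...,0]+30)&(P[...,2]>.03)&(P[...,2]<.3)&(np.hypot(P[...,0]-.6,P[...,1]+.2)<.2)
    Q=P[bl]; 
    if len(Q): 
        lo=Q[Q[:,2]<.17]; print(n,'column',len(lo),lo.mean(0),lo.min(0),lo.max(0))
    for r,c in ([(465,592),(405,640-6),(352,424),(320,303)] if n=='scene' else [(470,45),(242,446),(388,247),(272,258)]): print(n,(r,c),pt(s,r,c))
E
python3 m.py
```

```text
scene bottle_mid [235. 310.] 0.76 [ 0.5928 -0.1806  0.0763] 0.1233142785755229
scene done_a_mid [331. 299.] 0.65 [0.7853 0.0368 0.0663] 0.10076821563743499m.py:25: RuntimeWarning: Mean of empty slice.
  lo=Q[Q[:,2]<.17]; print(n,'column',len(lo),lo.mean(0),lo.min(0),lo.max(0))
  ret = um.true_divide(
Traceback (most recent call last):
  File "m.py", line 25, in <module>
    lo=Q[Q[:,2]<.17]; print(n,'column',len(lo),lo.mean(0),lo.min(0),lo.max(0))
                                                          ~~~~~~^^^
ValueError: zero-size array to reduction operation minimum which has no identity
```

```bash
sed -i 's/red=((I.*$/red=((I[...,0]>I[...,1]*1.8)\&(I[...,0]>I[...,2]*1.8)\&(I[...,0]>80)\&(P[...,2]>.25)\&(P[...,2]<.42)\&(s["depth"]>0)).astype(np.uint8)/; s/I\[...,0\]+30)/I[...,0]*1.4)/; s/if len(Q):/if (Q[:,2]<.17).any():/' m.py; python3 m.py
```

```text
scene red [342 147  28  24 287] [ 0.5492 -0.069   0.3477] mid [ 0.5478 -0.0693  0.3477] axis [-0.9638 -0.2665 -0.0128] 0.08638945896345476 maxz 0.35294672943160865
scene red [504 257  31  40 609] [0.5744 0.3395 0.3484] mid [0.5716 0.3387 0.3484] axis [-0.9665 -0.2567  0.0046] 0.08770731331206519 maxz 0.35353147509361627
scene bottle_mid [237. 310.] 0.75 [ 0.5939 -0.1807  0.0774] 0.1228777715564332
scene done_a_mid [330. 300.] 0.82 [0.786  0.0369 0.066 ] 0.10018033115237857
scene column 2 [ 0.6257 -0.2622  0.1175] [ 0.6231 -0.2698  0.0924] [ 0.6283 -0.2546  0.1425]
scene (465, 592) [0.5974 0.5695 0.0967]
scene (405, 634) [0.4604 0.5621 0.1214]
scene (352, 424) [0.5945 0.2167 0.017 ]
scene (320, 303) [0.7782 0.0317 0.0969]
side red [340 209  49  24 596] [ 0.5427 -0.0677  0.3438] mid [ 0.5451 -0.067   0.3438] axis [-0.9516 -0.3073  0.0004] 0.09048805647637953 maxz 0.35042288678317757
side red [ 139  345   58   42 1131] [0.5672 0.3417 0.3454] mid [0.5694 0.3423 0.3454] axis [-0.9634 -0.2681 -0.0042] 0.08973253804819975 maxz 0.3517013716797902
side bottle_mid [269. 373.] 0.59 [ 0.5757 -0.1775  0.0793] 0.12154953644608202
side done_a_mid [281. 260.] 0.83 [0.7634 0.0301 0.0759] 0.2607948384514498
side column 504 [ 0.5926 -0.2497  0.089 ] [ 0.5583 -0.2863  0.0303] [ 0.6245 -0.1649  0.17  ]
side (470, 45) [0.726  0.567  0.0763]
side (242, 446) [ 0.5017 -0.3914  0.0555]
side (388, 247) [0.6048 0.2181 0.0146]
side (272, 258) [0.7686 0.027  0.0936]
```

```bash
cat > d.py <<'E'
from h import *
from scipy.spatial.transform import Rotation as R
np.set_printoptions(precision=4,suppress=True)
ux=np.array([.276,-.961,0]); uy=np.array([.961,.276,0]); H=np.array([.546,-.068,.335])
def rep(target=None):
    s=env.state(); r=R.from_quat(s['tool_rot'])
    print('t',s['t'],'pos',s['position'],'F',s['force'],'open',s['opening'])
    if target is not None: print('tool delta mm',r.inv().apply(np.array(target)-s['position'])*1000)
    return s,r
if __name__=='__main__':
    s,r=rep([.546,-.068,.43]); print(r.as_matrix())
    print('ux uy in tool',r.inv().apply(ux),r.inv().apply(uy))
E
python3 d.py
```

```text
t 1.05 pos [0.2849 0.6119 0.2483] F [-0.1705 -1.1655 -1.6466] open 0.08532214876000656
tool delta mm [-181.7146  506.1488 -523.6773]
[[-0.     -0.4221 -0.9065]
 [ 0.     -0.9065  0.4221]
 [-1.      0.      0.    ]]
ux uy in tool [-0.      0.7547 -0.6559] [-0.     -0.6559 -0.7547]
```

Call:
servo_tool(
  increments=[
    [[-35,0,0],[0,0,0],0],
    [[-35,0,0],[-6.8,0,0],0],
    [[-35,0,0],[-6.8,0,0],0],
    [[-35,0,0],[-6.8,0,0],0],
    [[-35,0,0],[-6.8,0,0],0],
    [[-30,0,0],[-6.8,0,0],0],
    [[-20,0,0],[-6.8,0,0],0],
    [[0,0,0],[0,0,0],0],
  ],
  force=60,
)

```text
t: 1.72
position: [0.285, 0.6098, 0.4807]
tool_rot: [-0.698, -0.107, 0.699, -0.111]
force: [-0.3, -0.3, 0.8]
opening: 0.0002
```

```bash
python3 d.py
```

```text
t 1.7167 pos [0.285  0.6098 0.4807] F [-0.2568 -0.3373  0.7699] open 0.000221435109735175
tool delta mm [ 55.0456 724.7863 -42.0267]
[[-0.0013  0.3049 -0.9524]
 [-0.0069 -0.9524 -0.3049]
 [-1.      0.0061  0.0034]]
ux uy in tool [0.0062 0.9994 0.0302] [-0.0032  0.0302 -0.9994]
```

Call:
servo_tool(
  increments=[
    [[0,38,-2],[0,0,0],0],
    [[0,38,-2],[0,0,0],0],
    [[0,38,-2],[0,0,0],0],
    [[0,38,-2],[0,0,0],0],
    [[0,38,-2],[0,0,0],0],
    [[0,38,-2],[0,0,0],0],
    [[0,38,-2],[0,0,0],0],
    [[0,38,-2],[0,0,0],0],
    [[0,38,-2],[0,0,0],0],
    [[0,38,-2],[0,0,0],0],
  ],
)

```text
t: 2.55
position: [0.4198, 0.2451, 0.4775]
tool_rot: [-0.697, -0.107, 0.7, -0.113]
force: [1.0, 0.4, 0.4]
opening: -0.0003
```

```bash
python3 d.py
```

```text
t 2.55 pos [0.4198 0.2451 0.4775] F [1.0472 0.359  0.3868] open -0.0003212447643759124
tool delta mm [ 50.0595 336.3681 -24.4577]
[[-0.0033  0.3065 -0.9519]
 [-0.0096 -0.9518 -0.3065]
 [-0.9999  0.0081  0.0061]]
ux uy in tool [0.0083 0.9993 0.0318] [-0.0058  0.0319 -0.9993]
```

Call:
servo_tool(
  increments=[
    [[0,38,-3],[0,0,0],0],
    [[0,38,-3],[0,0,0],0],
    [[0,38,-3],[0,0,0],0],
    [[0,38,-3],[0,0,0],0],
    [[0,38,-3],[0,0,0],0],
    [[0,38,-3],[0,0,0],0],
    [[0,38,-3],[0,0,0],0],
    [[5,38,-2],[0,0,0],0],
    [[10,25,-2],[0,0,0],0],
    [[0,0,0],[0,0,0],0],
  ],
)

```text
t: 3.38
position: [0.545, -0.0836, 0.4634]
tool_rot: [-0.699, -0.103, 0.7, -0.108]
force: [-0.1, 0.8, 0.2]
opening: -0.0
```

```bash
python3 d.py
python3 - <<'E'
from h import *
snap('side','side2.png')
s=snap('scene','scene2.png')
E
```

```text
t 3.3833 pos [ 0.545  -0.0836  0.4634] F [-0.1272  0.7909  0.1675] open -3.7396554641331824e-05
tool delta mm [ 33.3109 -14.8321  -5.63  ]
[[-0.      0.2953 -0.9554]
 [-0.0065 -0.9554 -0.2953]
 [-1.      0.0062  0.002 ]]
ux uy in tool [0.0063 0.9996 0.02  ] [-0.0018  0.0201 -0.9996]
```

View pics/side2.png

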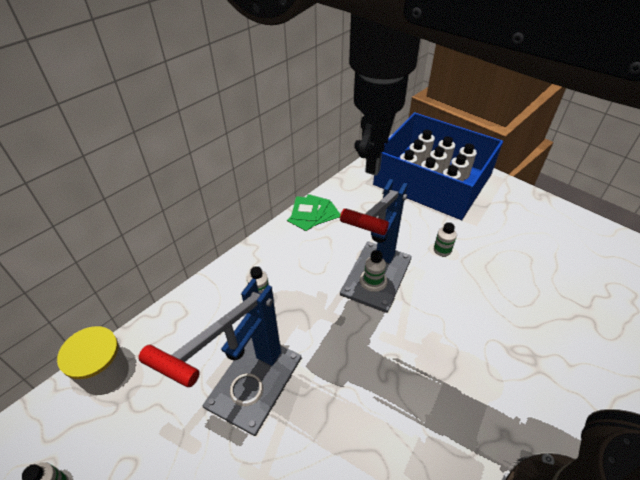

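Call:
servo_tool(
  increments=[
    [[15,-8,-3],[0,0,0],0],
    [[25,-7,-3],[0,0,0],0],
    [[25,0,0],[0,0,0],0],
    [[20,0,0],[0,0,0],0],
    [[5,0,0],[0,0,0],0],
    [[0,0,0],[0,0,0],0],
  ],
)

```text
t: 3.98
position: [0.5455, -0.0603, 0.3763]
tool_rot: [0.703, 0.104, -0.695, 0.109]
force: [0.2, -0.8, 0.6]
opening: -0.0002
```

```bash
python3 d.py
python3 - <<'E'
from h import *
snap('side','x.png'); a=snap('scene','x.png')['img'][90:250,230:430]
b=env.snapshot('side')['img'][90:250,290:490]
cv2.imwrite('pics/c3.png',cv2.resize(np.hstack([a,b])[:,:,::-1],None,fx=2,fy=2))
E
```

```text
t 3.9833 pos [ 0.5455 -0.0603  0.3763] F [ 0.2486 -0.7645  0.5824] open -0.00016031387027353676
tool delta mm [-53.6433   7.8788   1.3295]
[[ 0.0109  0.2977 -0.9546]
 [-0.0045 -0.9546 -0.2977]
 [-0.9999  0.0075 -0.0091]]
ux uy in tool [0.0073 0.9996 0.0226] [ 0.0092  0.0226 -0.9996]
```

View pics/c3.png

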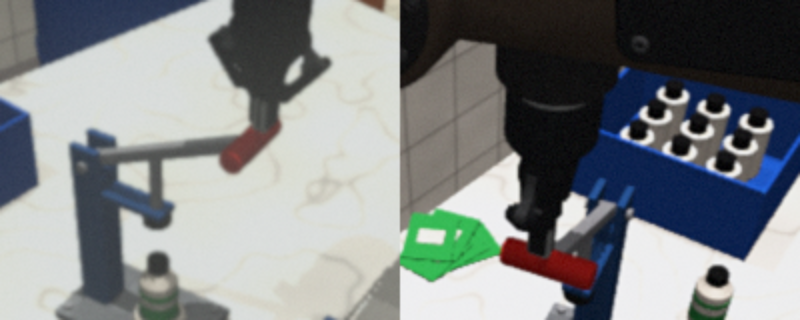

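Call:
servo_tool(
  increments=[
    [[10,3,0],[0,0,0],0],
    [[12,0,0],[0,0,0],0],
    [[12,-2,0],[0,0,0],0],
    [[12,-2,0],[0,0,0],0],
    [[12,-3,0],[0,0,0],0],
    [[12,-3,0],[0,0,0],0],
  ],
)

```text
t: 4.63
position: [0.55, -0.0517, 0.3174]
tool_rot: [0.711, 0.106, -0.687, 0.108]
force: [-5.4, 1.8, 5.9]
opening: -0.0002
```

```bash
cat > e.py <<'E'
from d import *
s,r=rep(); p=s['position']
tip=p+r.apply([.017,0,0]); zc=tip[2]-.014; a=np.arcsin(np.clip((zc-.235)/.235,-1,1))
Hr=np.array([.547,-.071,0]); hc=Hr-ux*(.235*np.cos(a)-.2126)
print('lever est',.44-a,'tip offset outward mm',-(tip-hc)@ux*1000,'along bar',(tip-hc)@uy*1000,'tool x',r.apply([1,0,0]))
E
python3 e.py
```

```text
t 4.6333 pos [ 0.55   -0.0517  0.3174] F [-5.423   1.7636  5.9332] open -0.0002360009488326196
lever est 0.2194676090053255 tip offset outward mm 0.8853693817976795 along bar 8.72300736908764 tool x [ 0.0339  0.0025 -0.9994]
```

Call:
servo_tool(
  increments=[
    [[12,-2,1],[0,-0.7,0],0],
    [[12,-2,1],[0,-0.7,0],0],
    [[12,-1,1],[0,-0.7,0],0],
    [[12,-1,1],[0,-0.5,0],0],
    [[12,0,1],[0,-0.5,0],0],
    [[12,0,1],[0,-0.3,0],0],
  ],
)

```text
t: 5.13
position: [0.5487, -0.0447, 0.2517]
tool_rot: [-0.697, -0.105, 0.701, -0.11]
force: [-1.1, 4.2, 6.3]
opening: -0.0005
```

```bash
python3 e.py
```

```text
t 5.1333 pos [ 0.5487 -0.0447  0.2517] F [-1.101   4.1565  6.3165] open -0.0004570376984055359
lever est 0.5009718625858977 tip offset outward mm 2.708171144453181 along bar 8.78881799203615 tool x [-0.004  -0.0083 -1.    ]
```

Call:
servo_tool(
  increments=[
    [[12,1,0],[0,0,0],0],
    [[12,2,0],[0,0,0],0],
    [[12,2,0],[0,0,0],0],
    [[10,2,0],[0,0,0],0],
    [[6,1,0],[0,0,0],0],
  ],
)

```text
t: 5.55
position: [0.5523, -0.0511, 0.2031]
tool_rot: [0.699, 0.106, -0.698, 0.11]
force: [-17.3, 9.7, 39.4]
opening: 0.0002
```

```bash
python3 e.py
```

```text
t 5.55 pos [ 0.5523 -0.0511  0.2031] F [-17.2651   9.7042  39.4207] open 0.00017462146691989424
lever est 0.710884679829042 tip offset outward mm 3.773576106472344 along bar 10.612923622999563 tool x [ 0.002  -0.0045 -1.    ]
```

At the stop: 39 N, estimated lever angle 0.70. I'll hold briefly with less force, then ease up.

Call:
servo_tool(
  increments=[
    [[0.5,0,0],[0,0,0],0],
    [[1,0,0],[0,0,0],0],
    [[1,0,0],[0,0,0],0],
  ],
)

```text
t: 5.8
position: [0.5518, -0.0505, 0.2054]
tool_rot: [0.7, 0.107, -0.698, 0.109]
force: [-4.1, 1.7, 5.2]
opening: -0.0003
```

```bash
python3 e.py;  python3 - <<'E'
from h import *
a=env.snapshot('scene')['img'][90:290,230:430]
b=env.snapshot('side')['img'][140:340,290:490]
cv2.imwrite('pics/c4.png',cv2.resize(np.hstack([a,b])[:,:,::-1],None,fx=2,fy=2))
E
```

```text
t 5.8 pos [ 0.5518 -0.0505  0.2054] F [-4.0589  1.6522  5.2406] open -0.0003293141386397916
lever est 0.7008898520894755 tip offset outward mm 3.9008515694640393 along bar 10.376594206291317 tool x [ 0.0039 -0.0028 -1.    ]
```

View pics/c4.png

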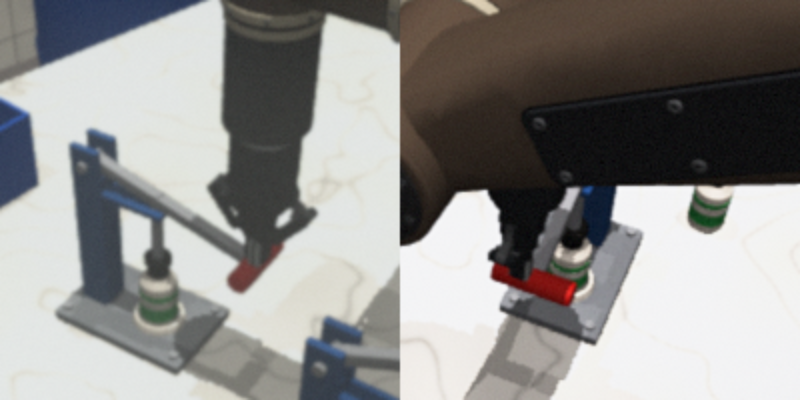

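Call:
servo_tool(
  increments=[
    [[3,0,0],[0,0,0],0],
    [[4,0,0],[0,0,0],0],
    [[3,0,0],[0,0,0],0],
  ],
)

```text
t: 6.15
position: [0.5522, -0.0509, 0.2037]
tool_rot: [0.702, 0.107, -0.696, 0.11]
force: [-15.4, 7.9, 27.4]
opening: 0.0
```

Call:
servo_tool(
  increments=[
    [[-10,-1,0],[0,0,0],0],
    [[-15,-2,0],[0,0,0],0],
    [[-20,-1,0],[0,0,0],0],
    [[-20,0,0],[0,0,0],0],
    [[-20,0,0],[0,0,0],0],
    [[-20,2,0],[0,0,0],0],
    [[-20,4,0],[0,0,0],0],
    [[-20,4,0],[0,0,0],0],
    [[-25,4,0],[0,0,0],0],
    [[-25,0,0],[0,0,0],0],
  ],
)

```text
t: 6.98
position: [0.5543, -0.0621, 0.4113]
tool_rot: [0.705, 0.106, -0.692, 0.11]
force: [0.3, -0.4, 0.2]
opening: -0.0002
```

Call:
servo_tool(
  increments=[
    [[-30,0,0],[0,0,0],0],
    [[-30,0,0],[0,0,0],0],
    [[-30,-30,0],[0,0,0],0],
    [[-10,-35,0],[0,0,0],0],
    [[0,-35,0],[0,0,0],0],
    [[0,-35,0],[0,0,0],0],
    [[0,-20,0],[0,0,0],0],
    [[0,0,0],[0,0,0],0],
    [[0,0,0],[0,0,0],0],
    [[0,0,0],[0,0,0],0],
  ],
)

```text
t: 7.82
position: [0.5074, 0.0868, 0.5246]
tool_rot: [0.713, 0.105, -0.685, 0.106]
force: [0.1, -0.6, -0.6]
opening: -0.0003
```

```bash
python3 m.py 2>&1 | grep -v column
python3 - <<'E'
from h import *
print(env.state()['position'],env.state()['force'])
a=env.snapshot('scene')['img'][90:390,200:500]
b=env.snapshot('side')['img'][140:440,200:500]
cv2.imwrite('pics/c5.png',cv2.resize(np.hstack([a,b])[:,:,::-1],None,fx=1.33,fy=1.33))
E
```

```text
scene red [342 147  28  25 288] [ 0.5503 -0.0688  0.3479] mid [ 0.5476 -0.0695  0.3479] axis [-0.9634 -0.2681  0.0043] 0.08659039032409752 maxz 0.3528444778542177
scene red [504 257  31  40 625] [0.575  0.3394 0.3483] mid [0.571  0.3384 0.3483] axis [-0.9679 -0.2509  0.0102] 0.088902210863686 maxz 0.35356049253009014
scene bottle_mid [235. 311.] 0.55 [ 0.5939 -0.18    0.0774] 0.11527863057768772
scene done_a_mid [332. 302.] 0.68 [0.7851 0.0372 0.0674] 0.10096026414312076
scene (465, 592) [0.5973 0.5695 0.0965]
scene (405, 634) [0.4611 0.5621 0.1222]
scene (352, 424) [0.5942 0.2165 0.0165]
scene (320, 303) [0.7784 0.032  0.0974]
side red [340 209  49  25 610] [ 0.5426 -0.0676  0.3435] mid [ 0.5448 -0.0669  0.3435] axis [-0.9525 -0.3046 -0.0036] 0.08971375587216168 maxz 0.3514150222157528
side red [ 139  345   58   42 1127] [0.5672 0.3417 0.3453] mid [0.569  0.3422 0.3453] axis [-0.9637 -0.2671 -0.0048] 0.08862605586677838 maxz 0.350949758658497
side bottle_mid [269. 374.] 0.96 [ 0.575  -0.1765  0.0791] 0.11196203303828889
side done_a_mid [282. 260.] 0.87 [0.7643 0.0306 0.0751] 0.2569679292342879
side (470, 45) [0.7258 0.5669 0.0767]
side (242, 446) [ 0.5021 -0.3926  0.0542]
side (388, 247) [0.6048 0.2181 0.0146]
side (272, 258) [0.768  0.0274 0.0944]
[0.50753596 0.08611597 0.52402113] [-0.21406653 -0.33408138  0.34780331]
```

View pics/c5.png

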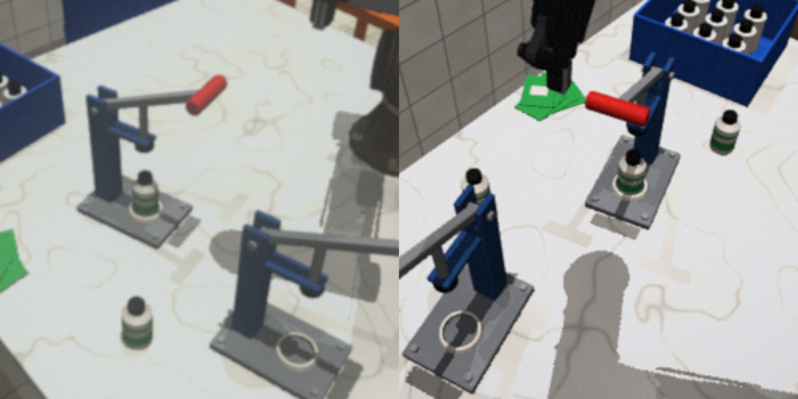

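```bash
python3 -c "
from station import env
print(env.job_done())"
```

```text
the job is handed in; nothing more can be done
None
```

The lever of the loaded press went down to its stop and sprang back up, the cap is home, and the job is handed in. I pushed the red handle from above with shut fingers, following its arc. The hand-in reports no verdict, so what follows is my own last look.

- **Stop:** I reached it twice, at 39 N and then 27 N wrist force. The lever angle worked out from the tool height was about 0.70 to 0.71 rad. Between the two pushes the force eased to about 5 N, so I pressed again to be sure.
- **Cap:** the top of the bottle dropped by about 8 mm in one camera and 10 mm in the other.
- **Lever:** the handle is back within 1 mm of where it was at rest.
- **Bottle in the nest:** it still stands upright in the ring and moved less than 2 mm.
- **Left alone:** the empty press's handle and both finished bottles are where they were, within about 1.5 mm.
- **Hand:** it is clear of everything, with about 0.5 N on the wrist, which is just sensor noise.

One thing was slightly off: the fingertips sat about 10 mm off the handle's centre along its length during the push. They stayed on the bar. No check failed.

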